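Stir a jar of finish on the touch mixer

ROBOT

A 6-joint arm with a two-finger parallel gripper is mounted at the origin on the work surface. World frame = base frame: x ahead of the robot, y to its left, z up, the work surface at z = 0. Lengths are in m, angles in rad, forces in N, time in s.
With the tool pointing down it reaches from about 0.35 to 0.775 m from the base axis. Payload 7.3 kg.
Tool frame: the origin (TCP) lies midway between the tips of the shut fingers; the grasp point (between the pads) lies 19 mm behind it; z points along the fingers, y is the direction in which the jaws open and shut (so a half turn about z gives the same grasp; the last joint's range is limited). The gripper opens to 92 mm and grips with 3 to 60 N. Pads are 19 mm wide; open, the fingers measure 130 mm over their backs; the gripper's body (75 mm by 190 mm) begins 47 mm behind the grasp point.
Start: joints at [-1.384, 0.342, 1.524, -0, 1.275, -0.146], TCP at [0.172, -0.496, 0.227] pointing down, gripper open.
Joint ranges: [-2.53, 2.53], [-0.77, 2.02], [0.04, 2.7], [-1, 4.14], [0.28, 2.66], [-3.11, 3.11]. Speed limits (rad/s): [2.57, 2.57, 3.14, 3.14, 3.14, 3.14].

INTERFACE

Orientations are given as [roll, pitch, yaw] about the fixed x, y, z axes, in that order (R = Rz(yaw) Ry(pitch) Rx(roll)).
In Python, from cell import robot gives the robot as it stands.
- The arm moves only by the shell command python3 -m crank 'ROWS' [FORCE]. ROWS is a JSON object of lists of equal length, an entry for each row: "claw": the opening, from 0 (shut) to 1 (fully open); "delta_pos": the shift along the tool's x, y, z in units of 25 mm (1.0 is 25 mm), a list of three; "roll": the turn about the tool's z in units of 6 degrees (1.0 is 6 degrees). In form: {"claw": [claw, ...], "delta_pos": [[dx, dy, dz], ...], "roll": [roll, ...]}. A call has exactly 8 rows; each row is the pose to reach, as a shift and turn from the pose commanded when the call began, along the tool's axes at that moment; what a row does not reach only later rows make up. A row lasts 1/12 s, in which the tool goes at most 41.7 mm and 7.16 degrees, less where a joint would pass 70% of its speed; a pose out of reach is approached as far as the arm can. A call with a gripper value outside its range is refused whole. The fingers move at their own pace and stop on an object; FORCE is the grip in N (left out, the last holds). Time passes only in rows, so rows that repeat a pose let the fingers close, or fill a call up. It gives the time, the measured TCP pose, the force and the opening at its end, in the units of the state.
- robot.observe(): the state, without advancing time (a new reading comes with each control period).
- robot.read_camera(name): name is "side" or "top"; returns a dict with "color" (480x640x3 uint8, blue, green, red), "fx", "fy", "cx", "cy" (pixels), "k1" (the pictures are not rectified: a ray, as slopes to the right and down, at radius r is drawn at 1 + k1 r^2 times it, then the intrinsics apply), "rvec" (rotation vector, rad) and "tvec" (3), from world to camera coordinates, as OpenCV has them. Camera axes: x right, y down, z forward; pixel columns grow to the right and rows downward; lengths in m; the calibration is good to about 2 mm. A picture is of the moment at which its call begins. There is no depth.
- robot.hand_in(): hands the job in, once; it reports no verdict.
The state is a dict: "time": time; "qpos": joint angles; "qvel": joint speeds; "joint_efforts": joint torques, N m; "tool_pos": TCP position; "tool_rot": TCP orientation; "contact_force": force on the tool from outside, world axes, zero at the start; "torque": the same for the moment, N m; "opening": finger opening in m.
Only numpy, scipy, OpenCV 4.12 (cv2) and the standard library are available. Lean on these libraries where they do the work, as an engineer would, in place of code of your own. Each camera call takes 0.05 s, during which the arm holds its last target.

TASK

Pick up the wide-mouthed jar of finish and, holding it upright in the mixer's sprung rubber cup, press the cup down as far as it will go and keep it fully down for two seconds. Then stand the jar gently upright on the round wooden coaster, its whole base on the wood, and let go. Do not drop the jar, press the cup with the gripper itself, or disturb the other things.

Things in the scene. Friction and masses are not known exactly. Their poses are not given: they have to be found in the camera images.
- jar: The wide-mouthed amber glass jar with a wide black screw cap and paper label: a loose upright cylinder 56 mm in diameter, 85 mm high overall, about 0.15 to 0.3 kg. It is the middle one in height of the three round containers: wider than the tall bottle, taller than the tin. Origin at the centre of its underside, z up its axis. It can be gripped across its body 35 to 55 mm above the underside.
- tall_bottle: Bystander: slim amber glass bottle with a narrow neck and small black cap, 52 mm in diameter, 105 mm high, loose. Origin at the centre of its underside.
- tin: Bystander: low, wide aluminium tin with a pale label, 72 mm in diameter, 45 mm high, loose. Origin at the centre of its underside.
- centre: Bystander: pointed steel lathe centre standing in a round wooden foot, 60 mm in diameter, 86 mm high, loose. Origin at the centre of its underside.
- mixer: Touch mixer fixed to the bench: grey box 150 mm (its x) by 120 mm (its y), top of the housing 68 mm above the bench, with a black rubber cup on a steel stem above it. Origin at the centre of its underside; z up. The cup's axis is 15 mm from the housing's centre towards its front (-x).
- cup (a point): Centre of the flat floor inside the mixer's rubber cup; 89 mm above the bench at rest, moves down with the cup. The cup is open at the top, 72 mm inside diameter, 80 mm outside, its rim 5 mm above this floor, so the jar stands in it with 8 mm to spare all round.
- pad (a joint): How far the sprung cup is pressed down, in m: 0 at rest (up), 0.010 fully down at its stop. About 3 N starts it moving and about 12 N brings it to the stop; it springs back up. The jar's own weight does not press it down.
- coaster: Turned wooden disc fixed to the bench, 100 mm in diameter, 12 mm thick, with a darker round inlay. Origin at the centre of its underside.
- coaster_top (a point): Centre of the coaster's flat top face, 12 mm above the bench.
Not all that is in view belongs to the job. What is shaped like the coaster but turquoise is not meant.

How it is judged:
On the way:
1. the jar, held upright in the mixer's cup, keeps the cup pressed fully down (at least 9 of its 10 mm) for 1.5 s (value of joint pad above 0.009 m and horizontal distance between jar and cup below 0.01 m and distance between jar and cup below 0.0105 m and angle between jar's own z axis and vertical below 0.12 rad and contact force between jar and pad above 5 N and contact force between the fingers and jar above 1 N), for 1.5 s.
At the end, for the whole second after the job is handed in: The jar stands at rest, upright (within 0.06 rad) and released, with its whole base on the coaster (centres within 22 mm), the mixer's cup has sprung back up (within 1.5 mm), and the other bottle, the tin and the lathe centre stand within 20 mm of where they were (horizontal distance between jar and coaster_top below 0.022 m and distance between jar and coaster_top below 0.0222 m and angle between jar's own z axis and vertical below 0.06 rad and linear speed of jar below 0.02 m/s and contact force between jar and coaster above 0.5 N and contact force between the fingers and jar below 0.05 N and value of joint pad below 0.0015 m and distance of each of tall_bottle, tin, centre from where it was at the start of the episode below 0.02 m and angle between each of tall_bottle, tin, centre's own z axis and vertical below 0.2 rad); the robot touches nothing.
It fails at once if the jar is dropped or knocked (moving faster than 0.5 m/s, out of the fingers) (contact force between the fingers and jar below 0.05 N and linear speed of jar above 0.5 m/s).
It fails at once if the jar is tipped over by more than 0.5 rad (angle between jar's own z axis and vertical above 0.5 rad).
It fails at once if the gripper itself presses on the mixer's cup (contact force between any of the fingers, the arm and pad above 3 N).
It fails at once if the other bottle, the tin or the lathe centre is moved more than 20 mm or knocked over (distance of any of tall_bottle, tin, centre from where it was at the start of the episode above 0.02 m or angle between any of tall_bottle, tin, centre's own z axis and vertical above 0.5 rad).
It also fails if it takes over 56 s, if anything falls off the work surface, if the arm or the gripper's body presses on something with over 40 N, if the wrist force passes 120 N, or if a joint passes its speed limit or range.

## Working session

There is one attempt and no reset: what is moved stays moved. The work goes in short steps, Python scripts to look and compute and a shell command to move; the robot and the scene stay as the last step left them, time stands still between calls to the robot, and variables do not carry over. Pictures are saved under pics/ and viewed, and the job is handed in when it is done.

```bash
mkdir -p pics; ls; cat > h.py <<'E'
import numpy as np, cv2
from cell import robot
def cam(n):
    c=robot.read_camera(n); return c
def ray(c,u,v):
    K=np.array([[c['fx'],0,c['cx']],[0,c['fy'],c['cy']],[0,0,1.]])
    p=cv2.undistortPoints(np.array([[[u,v]]],float),K,np.array([c['k1'],0,0,0,0.]))[0,0]
    # model: distorted=ray*(1+k1 r^2)  (OpenCV radial)
    R=cv2.Rodrigues(np.array(c['rvec'],float))[0]; t=np.array(c['tvec'],float).ravel()
    return -R.T@t, R.T@np.array([p[0],p[1],1.])
def onz(c,u,v,z):
    o,d=ray(c,u,v); return o+d*(z-o[2])/d[2]
def proj(c,P):
    K=np.array([[c['fx'],0,c['cx']],[0,c['fy'],c['cy']],[0,0,1.]])
    return cv2.projectPoints(np.array(P,float).reshape(-1,1,3),np.array(c['rvec'],float),np.array(c['tvec'],float),K,np.array([c['k1'],0,0,0,0.]))[0][:,0]
E
python3 - <<'E'
from h import *
for n in('top','side'):
    c=cam(n); cv2.imwrite(f'pics/{n}0.png',c['color']); print({k:v for k,v in c.items() if k!='color'}, ray(c,320,240))
print(robot.observe())
E
```

```text
pics
{'fx': 581.8748283329126, 'fy': 581.8748283329126, 'cx': 329.71842898850736, 'cy': 231.17822599671064, 'k1': -0.18154515571034954, 'rvec': array([ 2.1746712 , -2.1999792 ,  0.07246841]), 'tvec': array([0.00864594, 0.61827191, 1.19341622])} (array([0.53753471, 0.00151745, 1.2319218 ]), array([ 0.05161773,  0.01685681, -0.99877944]))
{'fx': 475.50874586427267, 'fy': 475.50874586427267, 'cx': 321.6250926298377, 'cy': 255.0208625175382, 'k1': -0.09560480605674003, 'rvec': array([ 0.57933148, -2.48550797,  1.41246117]), 'tvec': array([0.52605877, 0.19869047, 0.74582433])} (array([0.23358891, 0.71610239, 0.55236153]), array([ 0.38998299, -0.78359823, -0.48466155]))
{'time': 0.1, 'qpos': array([-1.38401465e+00,  3.42646836e-01,  1.52491702e+00, -5.29099822e-05,
        1.27537645e+00, -1.45982496e-01]), 'qvel': array([ 0.00063367,  0.00067699, -0.00230083,  0.00086009, -0.00044968,
       -0.00142601]), 'joint_efforts': array([ 1.58597657e-03, -4.32004666e+01, -2.44694102e+01,  7.19038839e-02,
        5.26355475e-02, -3.66833603e-05]), 'tool_pos': array([ 0.17144229, -0.49584125,  0.22611924]), 'tool_rot': array([-3.14025197e+00, -1.45976802e-04,  3.32779516e-01]), 'contact_force': array([-0.2415909 ,  0.13514563,  0.17230261]), 'torque': array([-0.02036986, -0.01309683, -0.01029231]), 'opening': 0.09192500508182505}
```

View pics/top0.png

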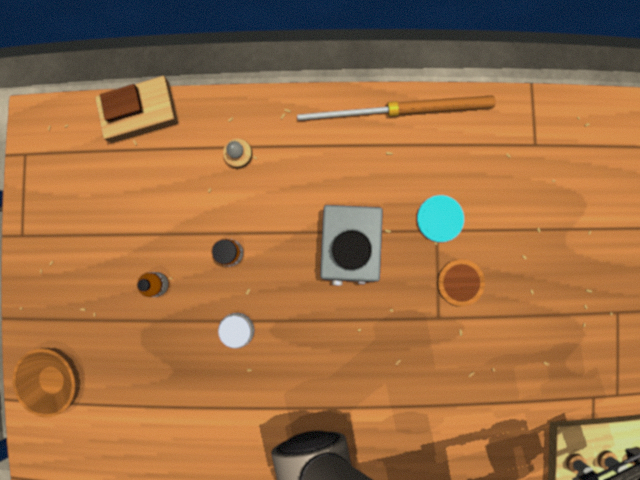

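View pics/side0.png

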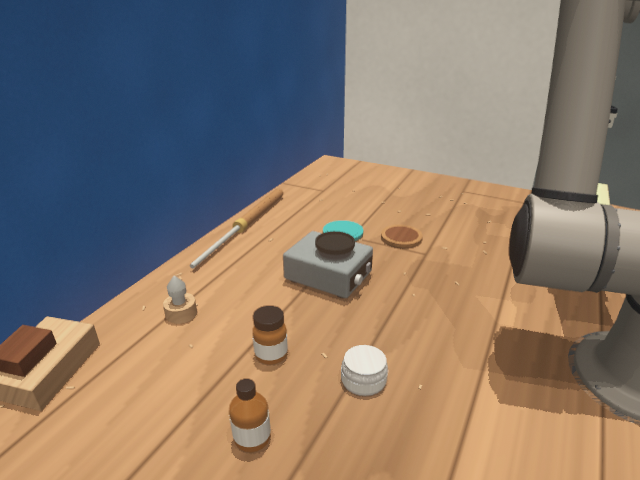

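Top view: jar candidates are the wide black cap at (225,252), the slim bottle with a small cap at (152,284), and the pale low tin at (235,331). The jar is (225,252), side view (269,335): wide cap and middle height. The coaster is the wooden disc at (461,282), not the turquoise one at (440,218). Next I'll measure these and confirm in a crop.

```bash
python3 - <<'E'
from h import *
c=cam('top'); im=c['color']; g=im.max(2); hsv=cv2.cvtColor(im,cv2.COLOR_BGR2HSV)
def blob(mask,u,v,name,z,r=40):
    m=np.zeros_like(mask); m[v-r:v+r,u-r:u+r]=mask[v-r:v+r,u-r:u+r]
    cs,_=cv2.findContours(m,cv2.RETR_EXTERNAL,cv2.CHAIN_APPROX_NONE)
    k=max(cs,key=cv2.contourArea); e=cv2.fitEllipse(cv2.convexHull(k)); p=onz(c,*e[0],z)
    q=onz(c,e[0][0]+e[1][0]/2,e[0][1],z)
    print(name,np.round(e[0],1),np.round(e[1],1),'pos',np.round(p,4),'diam~',round(2*np.linalg.norm(q-p),4)); return e,p
dark=(g<75).astype('uint8')*255
blob(dark,225,252,'jarcap',.085,25)
blob(dark,351,250,'cup',.094,27)
blob(((hsv[...,1]<60)&(g>150)).astype('uint8')*255,235,331,'tin',.045,28)
gr=((hsv[...,1]<70)&(g<200)).astype('uint8')*255
m=np.zeros_like(gr); m[195:290,310:390]=gr[195:290,310:390]
cs,_=cv2.findContours(m,cv2.RETR_EXTERNAL,cv2.CHAIN_APPROX_NONE); print('mixer',cv2.minAreaRect(max(cs,key=cv2.contourArea)))
print('corners?')
# coaster inlay & outer
b,gg,r=[im[...,i].astype(int) for i in range(3)]
for t in (120,140,160):
  try: blob(((r<t)&(r>60)).astype('uint8')*255,461,282,'inlay%d'%t,.012,24)
  except Exception as ex: print(ex)
crop=cv2.resize(im[190:310,400:520],None,fx=5,fy=5,interpolation=cv2.INTER_CUBIC); cv2.imwrite('pics/coast.png',crop)
s=cam('side'); si=s['color']
a=cv2.resize(si[295:375,235:305],None,fx=5,fy=5); b2=cv2.resize(im[212:292,190:260],None,fx=5,fy=5)
cv2.imwrite('pics/jar.png',np.hstack([a,b2]))
# side view mouth cap
gs=si.max(2); d2=(gs<60).astype('uint8')*255
m=np.zeros_like(d2); m[300:335,245:295]=d2[300:335,245:295]; ys,xs=np.nonzero(m); print('side cap bbox',xs.min(),xs.max(),ys.min(),ys.max())
m=np.zeros_like(d2); m[225:260,305:365]=d2[225:260,305:365]; ys,xs=np.nonzero(m); print('side cup bbox',xs.min(),xs.max(),ys.min(),ys.max())
E
```

```text
jarcap [224.2 251.4] [23.6 24. ] pos [0.5762 0.2112 0.085 ] diam~ 0.0472
cup [350.8 249.6] [38.9 40.1] pos [ 0.5768 -0.0394  0.094 ] diam~ 0.0763
tin [234.3 331.2] [32.5 33.4] pos [0.4141 0.1988 0.045 ] diam~ 0.0668
mixer ((350.9306640625, 245.66375732421875), (59.11537551879883, 79.76412200927734), 2.385944128036499)
corners?
inlay120 [439.6 284. ] [ 7.2 24.3] pos [ 0.5049 -0.2284  0.012 ] diam~ 0.0153
inlay140 [461.3 282.8] [34.  34.5] pos [ 0.5064 -0.2751  0.012 ] diam~ 0.0734
inlay160 [461.4 282.4] [36.1 36.4] pos [ 0.5073 -0.2752  0.012 ] diam~ 0.0781Traceback (most recent call last):
  File "<stdin>", line 28, in <module>
    return umr_minimum(a, axis, None, out, keepdims, initial, where)
ValueError: zero-size array to reduction operation minimum which has no identity
```

View pics/coast.png

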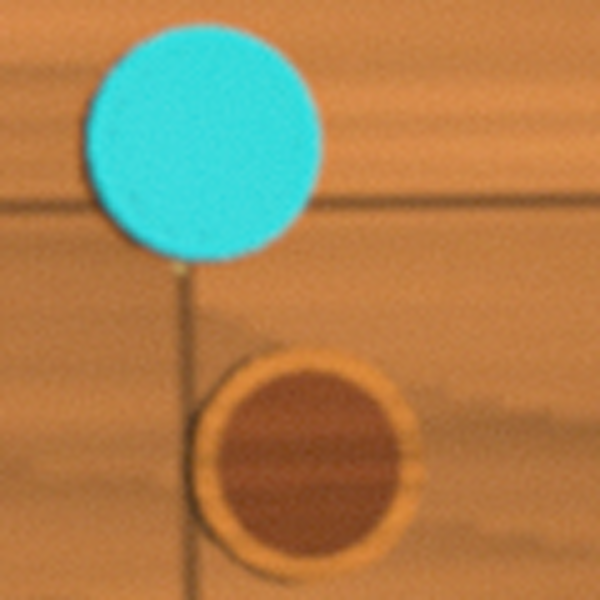

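View pics/jar.png

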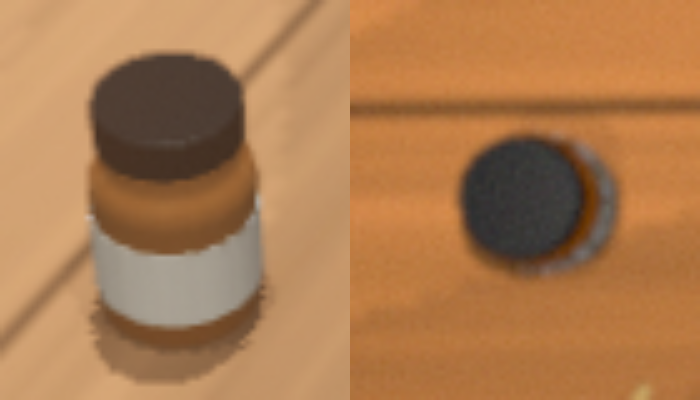

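The crop confirms it: a wide black cap and paper label on the jar, and a wooden coaster with a dark inlay at about (461,282). Next I'll cross-check against the side view.

```bash
cat >> h.py <<'E'
from scipy.spatial.transform import Rotation as Ro
def need(target,base=None):
    s=robot.observe(); R=Ro.from_euler('xyz',s['tool_rot']).as_matrix()
    d=R.T@(np.array(target)-s['tool_pos'])
    print('tcp',np.round(s['tool_pos'],4),'rot',np.round(s['tool_rot'],3),'need units',np.round(d/.025,3),'F',np.round(s['contact_force'],1),'open',round(s['opening'],4),'t',round(s['time'],2))
E
python3 - <<'E'
from h import *
s=cam('side'); si=s['color'].copy()
an=np.linspace(0,2*np.pi,40)
def circ(x,y,r,z,col):
    for p in proj(s,[[x+r*np.cos(a),y+r*np.sin(a),z] for a in an]): cv2.circle(si,tuple(np.round(p*1).astype(int)),0,col,-1)
circ(.5762,.2112,.0235,.085,(0,255,0)); circ(.5762,.2112,.028,0,(0,255,0))
circ(.5768,-.0394,.040,.094,(0,255,0)); circ(.507,-.275,.05,.012,(0,255,0))
cv2.imwrite('pics/chk.png',np.hstack([cv2.resize(si[210:385,230:430],(800,700))[:600]]))
need([.5762,.2112,.227])
E
```

```text
tcp [ 0.1715 -0.496   0.2264] rot [-3.141 -0.     0.333] need units [ 2.4542e+01 -2.1449e+01 -8.0000e-03] F [ 0.   0.3 -0.5] open 0.0918 t 0.25
```

View pics/chk.png

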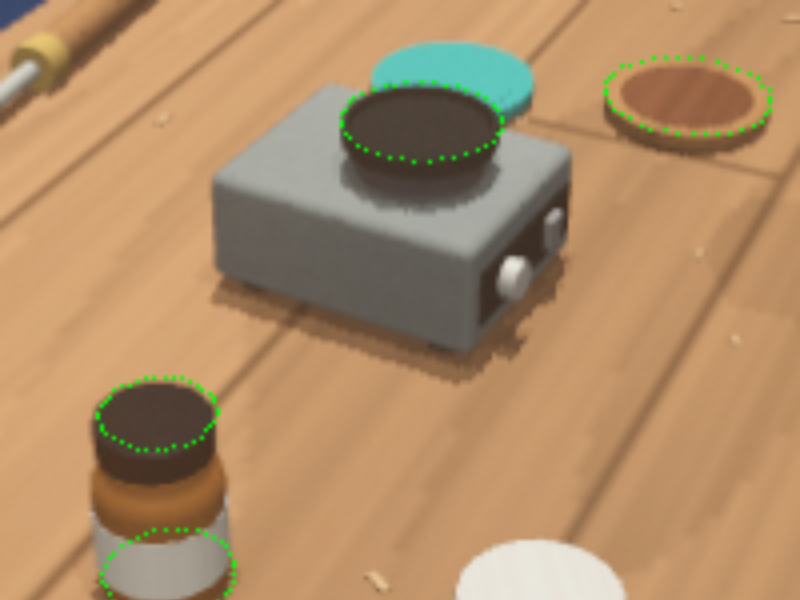

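The projected side-view circles fall within about 1 px (~2 mm) of the jar, cup and coaster. I'll move above the jar at the current height.

```bash
python3 -m crank '{"claw":[1,1,1,1,1,1,1,1],"delta_pos":[[0.6,-0.5,0],[1.7,-1.5,0],[2.8,-2.45,0],[3.9,-3.4,0],[5.0,-4.35,0],[6.1,-5.3,0],[7.2,-6.3,0],[8.2,-7.15,0]],"roll":[0,0,0,0,0,0,0,0]}' 20
python3 -m crank '{"claw":[1,1,1,1,1,1,1,1],"delta_pos":[[1.1,-0.95,0],[2.2,-1.9,0],[3.2,-2.8,0],[4.2,-3.7,0],[5.2,-4.55,0],[6.2,-5.4,0],[7.2,-6.3,0],[8.2,-7.15,0]],"roll":[0,0,0,0,0,0,0,0]}'
python3 -c "
from h import *
need([.5762,.2112,.227])"
```

```text
time: 0.92
tool_pos: [0.3073, -0.2582, 0.2268]
tool_rot: [-3.141, -0.0, 0.333]
contact_force: [1.3, 0.5, -0.1]
opening: 0.0918
time: 1.58
tool_pos: [0.4427, -0.0226, 0.2268]
tool_rot: [3.141, -0.0, 0.333]
contact_force: [-0.0, -0.5, -0.4]
opening: 0.0917
tcp [ 0.4427 -0.0226  0.2268] rot [ 3.141 -0.     0.333] need units [ 8.104 -7.093 -0.009] F [-0.  -0.5 -0.4] open 0.0917 t 1.58
```

```bash
python3 -m crank '{"claw":[1,1,1,1,1,1,1,1],"delta_pos":[[1.1,-0.95,0],[2.2,-1.9,0],[3.3,-2.9,0],[4.4,-3.85,0],[5.5,-4.8,0],[6.6,-5.8,0],[7.6,-6.65,0],[8.1,-7.1,0]],"roll":[0,0,0,0,0,0,0,0]}'
python3 - <<'E'
from h import *
need([.5762,.2112,.048-.019])
E
```

```text
time: 2.25
tool_pos: [0.5766, 0.2129, 0.226]
tool_rot: [-3.141, -0.0, 0.335]
contact_force: [-1.6, -0.5, -0.1]
opening: 0.0922
tcp [0.5766 0.2129 0.226 ] rot [-3.141 -0.     0.335] need units [-0.042  0.064  7.881] F [-1.6 -0.5 -0.1] open 0.0922 t 2.25
```

```bash
python3 -m crank '{"claw":[1,1,1,1,1,1,1,1],"delta_pos":[[-0.02,0.03,0.6],[-0.04,0.05,1.2],[-0.04,0.05,1.8],[-0.04,0.05,2.4],[-0.04,0.05,3.0],[-0.04,0.05,3.6],[-0.04,0.05,4.2],[-0.04,0.05,4.6]],"roll":[0,0,0,0,0,0,0,0]}'
python3 - <<'E'
from h import *
need([.5762,.2112,.048-.019])
s=cam('side'); cv2.imwrite('pics/s1.png',s['color'][150:450,100:500])
E
```

```text
time: 2.92
tool_pos: [0.5744, 0.2078, 0.1099]
tool_rot: [-3.141, 0.002, 0.333]
contact_force: [-0.6, -0.1, 0.1]
opening: 0.0921
tcp [0.5744 0.2078 0.1099] rot [-3.141e+00  2.000e-03  3.330e-01] need units [ 0.118 -0.103  3.237] F [-0.6 -0.1  0.1] open 0.0921 t 2.92
```

View pics/s1.png

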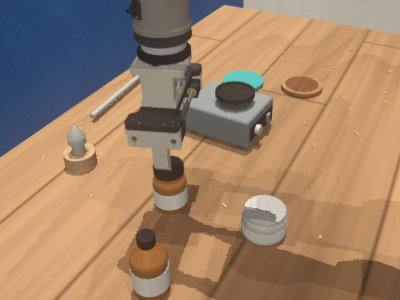

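The gripper is over the jar, at about (170,170) in the crop. I'll descend with a small correction.

```bash
python3 - <<'E'
from h import *
need([.5762,.2112,.048-.019])
E
python3 -m crank '{"claw":[1,1,1,1,1,1,1,1],"delta_pos":[[0.06,-0.05,0.4],[0.1,-0.1,0.9],[0.1,-0.1,1.5],[0.1,-0.1,2.1],[0.1,-0.1,2.6],[0.1,-0.1,3.0],[0.1,-0.1,3.2],[0.1,-0.1,3.2]],"roll":[0,0,0,0,0,0,0,0]}'
python3 - <<'E'
from h import *
need([.5762,.2112,.048-.019])
E
```

```text
tcp [0.5736 0.2077 0.1083] rot [-3.141  0.005  0.333] need units [ 0.16  -0.098  3.172] F [ 0.1 -0.3 -1.7] open 0.0921 t 2.97
time: 3.63
tool_pos: [0.5761, 0.2111, 0.0305]
tool_rot: [-3.141, 0.002, 0.333]
contact_force: [-1.1, -0.9, -0.3]
opening: 0.0918
tcp [0.5761 0.2111 0.0305] rot [-3.141e+00  2.000e-03  3.330e-01] need units [ 0.005 -0.003  0.058] F [-1.1 -0.9 -0.3] open 0.0918 t 3.63
```

```bash
python3 -m crank '{"claw":[0.9,0.8,0.72,0.66,0.6,0.55,0.5,0.45],"delta_pos":[[0,0,0],[0,0,0],[0,0,0],[0,0,0],[0,0,0],[0,0,0],[0,0,0],[0,0,0]],"roll":[0,0,0,0,0,0,0,0]}' 40
python3 -m crank '{"claw":[0.4,0.4,0.4,0.4,0.4,0.4,0.4,0.4],"delta_pos":[[0,0,0],[0,0,0],[0,0,0],[0,0,0],[0,0,0],[0,0,0],[0,0,0],[0,0,0]],"roll":[0,0,0,0,0,0,0,0]}'
```

```text
time: 4.3
tool_pos: [0.5768, 0.2114, 0.032]
tool_rot: [-3.142, -0.001, 0.333]
contact_force: [-1.4, 1.5, 2.7]
opening: 0.055
time: 4.97
tool_pos: [0.5768, 0.2113, 0.0321]
tool_rot: [-3.142, -0.001, 0.333]
contact_force: [-1.3, 0.8, 5.6]
opening: 0.0551
```

```bash
python3 -m crank '{"claw":[0.4,0.4,0.4,0.4,0.4,0.4,0.4,0.4],"delta_pos":[[0,0,-0.2],[0,0,-0.8],[0,0,-1.6],[0,0,-2.5],[0,0,-3.4],[0,0,-4.2],[0,0,-4.8],[0,0,-5.0]],"roll":[0,0,0,0,0,0,0,0]}'
python3 - <<'E'
from h import *
need([.5768,-.0394,.160])
s=cam('side'); cv2.imwrite('pics/s2.png',s['color'][100:400,100:500])
E
```

```text
time: 5.63
tool_pos: [0.5776, 0.2112, 0.159]
tool_rot: [3.141, -0.003, 0.333]
contact_force: [0.4, -0.3, -2.4]
opening: 0.0548
tcp [0.5776 0.2112 0.159 ] rot [ 3.141e+00 -3.000e-03  3.330e-01] need units [-3.305  9.463 -0.044] F [ 0.4 -0.3 -2.4] open 0.0548 t 5.63
```

View pics/s2.png

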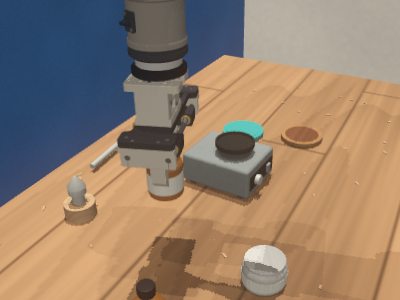

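The jar is held and lifted, at about (165,180). I'll carry it over the cup.

```bash
python3 -m crank '{"claw":[0.4,0.4,0.4,0.4,0.4,0.4,0.4,0.4],"delta_pos":[[-0.1,0.3,0],[-0.3,0.85,0],[-0.55,1.55,0],[-0.8,2.3,0],[-1.05,3.0,0],[-1.35,3.8,0],[-1.6,4.6,0],[-1.85,5.3,0]],"roll":[0,0,0,0,0,0,0,0]}'
python3 -m crank '{"claw":[0.4,0.4,0.4,0.4,0.4,0.4,0.4,0.4],"delta_pos":[[-0.25,0.7,0],[-0.5,1.4,0],[-0.75,2.1,0],[-1.0,2.8,0],[-1.2,3.4,0],[-1.35,3.85,0],[-1.45,4.15,0],[-1.45,4.15,0]],"roll":[0,0,0,0,0,0,0,0]}'
python3 - <<'E'
from h import *
s=cam('side'); cv2.imwrite('pics/s3.png',cv2.resize(s['color'][100:300,200:460],None,fx=3,fy=3))
need([.5768,-.0394,.160])
E
```

```text
time: 6.35
tool_pos: [0.5751, 0.0681, 0.155]
tool_rot: [-3.141, 0.003, 0.332]
contact_force: [1.1, -0.7, -1.8]
opening: 0.0551
time: 7.02
tool_pos: [0.5754, -0.041, 0.1559]
tool_rot: [-3.141, 0.001, 0.331]
contact_force: [-0.4, 0.2, -1.6]
opening: 0.0552
tcp [ 0.5754 -0.0398  0.1561] rot [-3.141e+00  1.000e-03  3.310e-01] need units [ 0.057  0.002 -0.157] F [ 0.2  1.2 -1.3] open 0.055 t 7.07
```

View pics/s3.png

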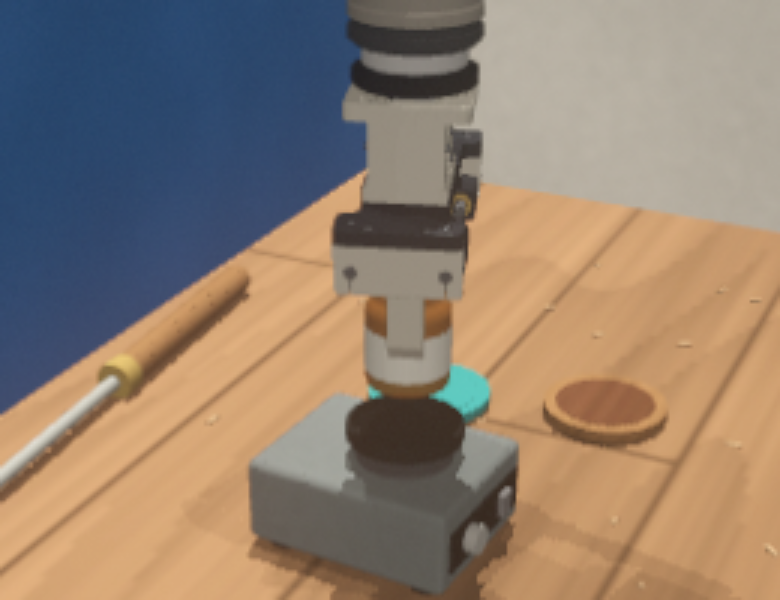

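The jar is aligned above the cup (cup at about (405,430), jar at about (407,345) in the crop). Now a slow descent.

```bash
python3 -m crank '{"claw":[0.4,0.4,0.4,0.4,0.4,0.4,0.4,0.4],"delta_pos":[[0.05,0,0.1],[0.05,0,0.3],[0.05,0,0.5],[0.05,0,0.7],[0.05,0,0.9],[0.05,0,1.1],[0.05,0,1.25],[0.05,0,1.3]],"roll":[0,0,0,0,0,0,0,0]}'
python3 - <<'E'
from h import *
need([.5768,-.0394,.111])
E
```

```text
time: 7.73
tool_pos: [0.5767, -0.0385, 0.1233]
tool_rot: [-3.141, 0.001, 0.333]
contact_force: [-0.3, 0.2, -2.5]
opening: 0.0547
tcp [ 0.5767 -0.0385  0.1233] rot [-3.141e+00  1.000e-03  3.330e-01] need units [-0.006  0.037  0.491] F [-0.3  0.2 -2.5] open 0.0547 t 7.73
```

```bash
python3 -m crank '{"claw":[0.4,0.4,0.4,0.4,0.4,0.4,0.4,0.4],"delta_pos":[[0,0.03,0.05],[0,0.03,0.1],[0,0.03,0.15],[0,0.03,0.2],[0,0.03,0.25],[0,0.03,0.3],[0,0.03,0.35],[0,0.03,0.4]],"roll":[0,0,0,0,0,0,0,0]}'
python3 - <<'E'
from h import *
need([.5768,-.0394,.111])
s=cam('side'); cv2.imwrite('pics/s4.png',cv2.resize(s['color'][100:300,200:460],None,fx=3,fy=3))
E
```

```text
time: 8.4
tool_pos: [0.5776, -0.0394, 0.1149]
tool_rot: [3.141, -0.001, 0.333]
contact_force: [-2.5, -0.4, 6.4]
opening: 0.0553
tcp [ 0.5776 -0.0394  0.1149] rot [ 3.141e+00 -1.000e-03  3.330e-01] need units [-0.03  -0.012  0.154] F [-2.5 -0.4  6.4] open 0.0553 t 8.4
```

View pics/s4.png

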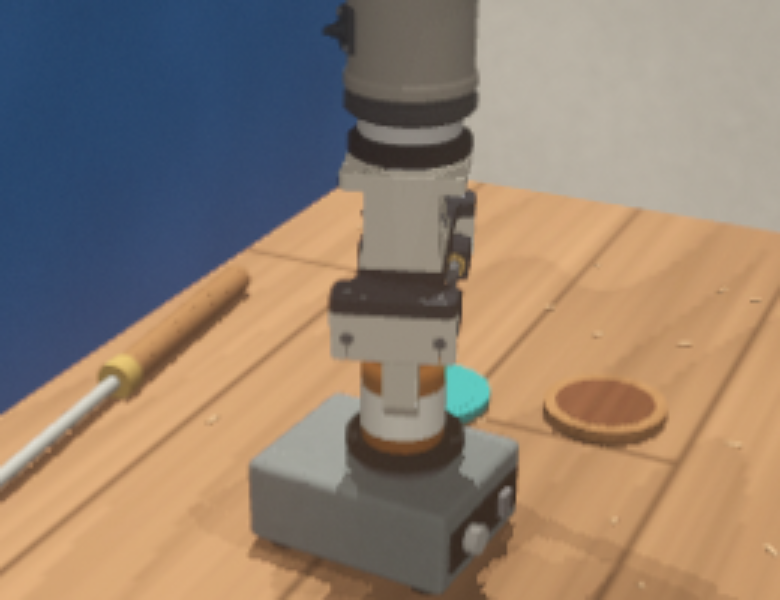

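The jar stands in the cup with room all round, partly pressed. Pressing on.

```bash
python3 -m crank '{"claw":[0.4,0.4,0.4,0.4,0.4,0.4,0.4,0.4],"delta_pos":[[-0.02,0,0.04],[-0.02,0,0.08],[-0.02,0,0.12],[-0.02,0,0.16],[-0.02,0,0.2],[-0.02,0,0.24],[-0.02,0,0.27],[-0.02,0,0.3]],"roll":[0,0,0,0,0,0,0,0]}'
python3 - <<'E'
from h import *
need([.5768,-.0394,.111])
E
```

```text
time: 9.12
tool_pos: [0.5779, -0.0394, 0.1107]
tool_rot: [3.14, -0.004, 0.333]
contact_force: [-9.6, 3.6, 32.0]
opening: 0.0553
tcp [ 0.5779 -0.0394  0.1107] rot [ 3.14  -0.004  0.333] need units [-0.042 -0.014 -0.011] F [-9.6  3.6 32. ] open 0.0553 t 9.12
```

The force rose to 32 N, so the cup is at its stop. Holding.

```bash
for i in 1 ; do python3 -m crank '{"claw":[0.4,0.4,0.4,0.4,0.4,0.4,0.4,0.4],"delta_pos":[[0,0,0],[0,0,0],[0,0,0],[0,0,0],[0,0,0],[0,0,0],[0,0,0],[0,0,0]],"roll":[0,0,0,0,0,0,0,0]}'; done
python3 - <<'E'
from h import *
need([.5768,-.0394,.111])
s=cam('side'); cv2.imwrite('pics/s5.png',cv2.resize(s['color'][190:290,270:400],None,fx=6,fy=6))
E
```

```text
time: 9.78
tool_pos: [0.5779, -0.0394, 0.1108]
tool_rot: [3.139, -0.004, 0.333]
contact_force: [-8.7, 2.1, 27.7]
opening: 0.0549
tcp [ 0.5779 -0.0394  0.1108] rot [ 3.139 -0.004  0.333] need units [-0.041 -0.013 -0.007] F [-8.7  2.1 27.7] open 0.0549 t 9.78
```

View pics/s5.png

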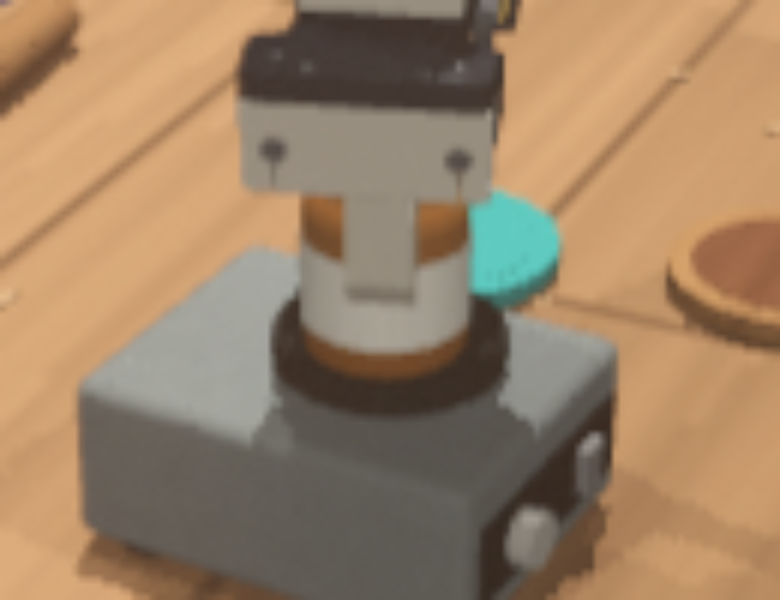

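The jar is upright and centred in the lowered cup, rim at about (390,350). I'll hold for more than two further seconds.

```bash
for i in 1 2 3; do python3 -m crank '{"claw":[0.4,0.4,0.4,0.4,0.4,0.4,0.4,0.4],"delta_pos":[[0,0,0],[0,0,0],[0,0,0],[0,0,0],[0,0,0],[0,0,0],[0,0,0],[0,0,0]],"roll":[0,0,0,0,0,0,0,0]}' | grep -E "tool_pos|contact"; done
```

```text
tool_pos: [0.5779, -0.0394, 0.1108]
contact_force: [-8.3, 1.2, 27.1]
tool_pos: [0.5779, -0.0394, 0.1108]
contact_force: [-8.2, 1.0, 27.6]
tool_pos: [0.5779, -0.0394, 0.1108]
contact_force: [-8.6, 2.3, 27.6]
```

Held 2.7 s and more at a steady 27 N. Now raising the jar.

```bash
python3 -m crank '{"claw":[0.4,0.4,0.4,0.4,0.4,0.4,0.4,0.4],"delta_pos":[[0,0,-0.1],[0,0,-0.25],[0,0,-0.45],[0,0,-0.7],[0,0,-1.0],[0,0,-1.4],[0,0,-1.9],[0,0,-2.3]],"roll":[0,0,0,0,0,0,0,0]}'
python3 - <<'E'
from h import *
need([.507,-.2755,.160])
s=cam('side'); cv2.imwrite('pics/s6.png',cv2.resize(s['color'][100:300,200:460],None,fx=3,fy=3))
E
```

```text
time: 12.5
tool_pos: [0.5768, -0.0395, 0.165]
tool_rot: [-3.142, 0.0, 0.333]
contact_force: [0.2, 0.1, -2.6]
opening: 0.0552
tcp [ 0.5768 -0.0395  0.165 ] rot [-3.142  0.     0.333] need units [-5.723  8.011  0.202] F [ 0.2  0.1 -2.6] open 0.0552 t 12.5
```

View pics/s6.png

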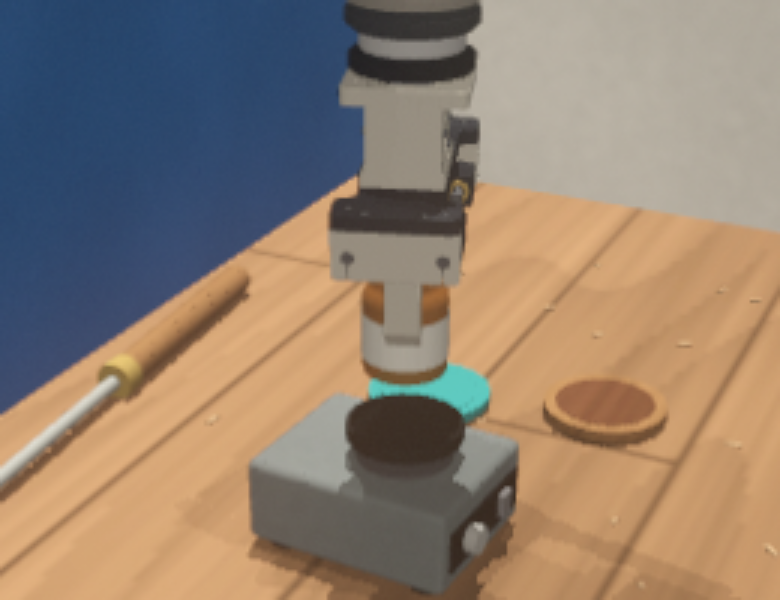

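The cup sprang back up and the jar has not slipped in the grip. Carrying it to the coaster.

```bash
python3 -m crank '{"claw":[0.4,0.4,0.4,0.4,0.4,0.4,0.4,0.4],"delta_pos":[[-0.15,0.2,0],[-0.5,0.7,0],[-0.9,1.25,0],[-1.35,1.9,0],[-1.8,2.5,0],[-2.25,3.15,0],[-2.7,3.8,0],[-3.15,4.4,0]],"roll":[0,0,0,0,0,0,0,0]}'
python3 -m crank '{"claw":[0.4,0.4,0.4,0.4,0.4,0.4,0.4,0.4],"delta_pos":[[-0.45,0.6,0],[-0.9,1.25,0],[-1.35,1.9,0],[-1.8,2.5,0],[-2.15,3.0,0],[-2.4,3.35,0],[-2.55,3.6,0],[-2.55,3.6,0]],"roll":[0,0,0,0,0,0,0,0]}'
python3 - <<'E'
from h import *
need([.507,-.2755,.044])
E
```

```text
time: 13.22
tool_pos: [0.5373, -0.1704, 0.1633]
tool_rot: [-3.141, 0.001, 0.333]
contact_force: [-0.9, 0.1, -2.4]
opening: 0.0552
time: 13.88
tool_pos: [0.5069, -0.2763, 0.1637]
tool_rot: [-3.141, 0.001, 0.331]
contact_force: [-0.4, 0.4, -2.7]
opening: 0.0552
tcp [ 0.5069 -0.2763  0.1637] rot [-3.141e+00  1.000e-03  3.310e-01] need units [ 0.016 -0.028  4.789] F [-0.4  0.4 -2.7] open 0.0552 t 13.88
```

```bash
python3 -m crank '{"claw":[0.4,0.4,0.4,0.4,0.4,0.4,0.4,0.4],"delta_pos":[[0,0,0.2],[0,0,0.8],[0,0,1.5],[0,0,2.3],[0,0,3.1],[0,0,3.8],[0,0,4.2],[0,0,4.3]],"roll":[0,0,0,0,0,0,0,0]}'
python3 - <<'E'
from h import *
need([.507,-.2755,.044])
s=cam('side'); cv2.imwrite('pics/s7.png',cv2.resize(s['color'][150:300,300:500],None,fx=4,fy=4))
E
```

```text
time: 14.55
tool_pos: [0.5067, -0.2735, 0.0546]
tool_rot: [-3.138, 0.002, 0.334]
contact_force: [0.0, 0.2, -2.4]
opening: 0.0548
tcp [ 0.5067 -0.2735  0.0546] rot [-3.138e+00  2.000e-03  3.340e-01] need units [-0.014  0.082  0.422] F [ 0.   0.2 -2.4] open 0.0548 t 14.55
```

View pics/s7.png

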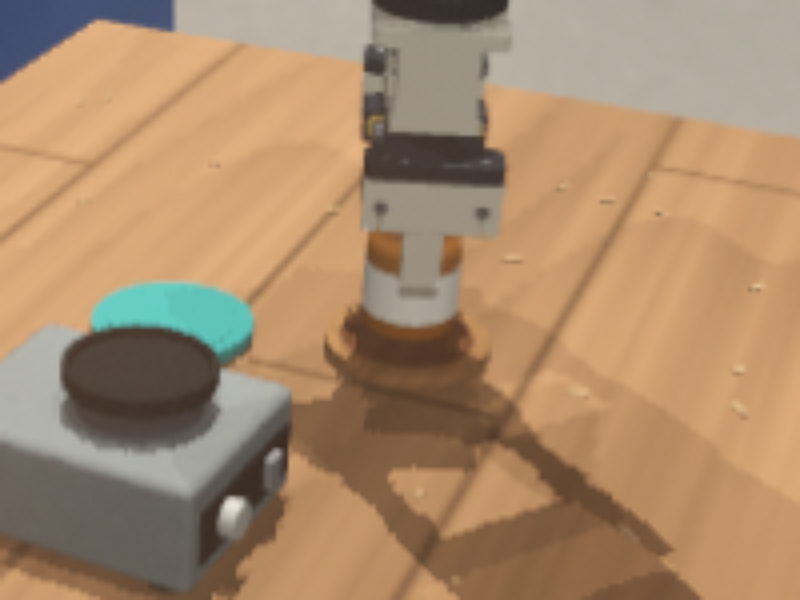

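The jar hangs centred just above the coaster, at about (408,340). Lowering slowly.

```bash
python3 -m crank '{"claw":[0.4,0.4,0.4,0.4,0.4,0.4,0.4,0.4],"delta_pos":[[0,0.05,0.05],[0,0.05,0.1],[0,0.05,0.15],[0,0.05,0.2],[0,0.05,0.25],[0,0.05,0.3],[0,0.05,0.33],[0,0.05,0.36]],"roll":[0,0,0,0,0,0,0,0]}'
python3 - <<'E'
from h import *
need([.507,-.2755,.044])
E
```

```text
time: 15.27
tool_pos: [0.5079, -0.2763, 0.0477]
tool_rot: [3.142, -0.0, 0.333]
contact_force: [0.6, 0.0, -2.0]
opening: 0.055
tcp [ 0.5079 -0.2763  0.0477] rot [ 3.142 -0.     0.333] need units [-0.023 -0.041  0.147] F [ 0.6  0.  -2. ] open 0.055 t 15.27
```

```bash
python3 -m crank '{"claw":[0.4,0.4,0.4,0.4,0.4,0.4,0.4,0.4],"delta_pos":[[0,0,0.02],[0,0,0.04],[0,0,0.06],[0,0,0.08],[0,0,0.1],[0,0,0.12],[0,0,0.13],[0,0,0.13]],"roll":[0,0,0,0,0,0,0,0]}'
```

```text
time: 15.93
tool_pos: [0.5078, -0.2762, 0.0444]
tool_rot: [-3.142, 0.0, 0.333]
contact_force: [-0.3, -1.1, -1.4]
opening: 0.0554
```

```bash
python3 -m crank '{"claw":[0.4,0.4,0.4,0.4,0.4,0.4,0.4,0.4],"delta_pos":[[0,0,0.01],[0,0,0.02],[0,0,0.03],[0,0,0.04],[0,0,0.05],[0,0,0.06],[0,0,0.06],[0,0,0.06]],"roll":[0,0,0,0,0,0,0,0]}'
```

```text
time: 16.6
tool_pos: [0.5079, -0.2763, 0.044]
tool_rot: [3.141, -0.0, 0.333]
contact_force: [-2.5, 2.4, 7.5]
opening: 0.0548
```

Contact: +7.5 N, the jar rests on the wood. Opening gradually.

```bash
python3 -m crank '{"claw":[0.58,0.6,0.62,0.64,0.67,0.71,0.76,0.8],"delta_pos":[[0,0,-0.04],[0,0,-0.05],[0,0,-0.05],[0,0,-0.05],[0,0,-0.05],[0,0,-0.05],[0,0,-0.05],[0,0,-0.05]],"roll":[0,0,0,0,0,0,0,0]}' 10
python3 -m crank '{"claw":[0.85,0.9,0.95,1,1,1,1,1],"delta_pos":[[0,0,0],[0,0,0],[0,0,0],[0,0,0],[0,0,0],[0,0,0],[0,0,0],[0,0,0]],"roll":[0,0,0,0,0,0,0,0]}'
python3 - <<'E'
from h import *
s=cam('side'); cv2.imwrite('pics/s8.png',cv2.resize(s['color'][150:300,300:500],None,fx=4,fy=4))
E
```

```text
time: 17.27
tool_pos: [0.5079, -0.2763, 0.0442]
tool_rot: [3.141, 0.0, 0.333]
contact_force: [-0.0, -0.6, 0.3]
opening: 0.0717
time: 17.93
tool_pos: [0.5079, -0.2763, 0.0442]
tool_rot: [3.141, 0.0, 0.333]
contact_force: [0.0, -0.6, 0.6]
opening: 0.0917
```

View pics/s8.png

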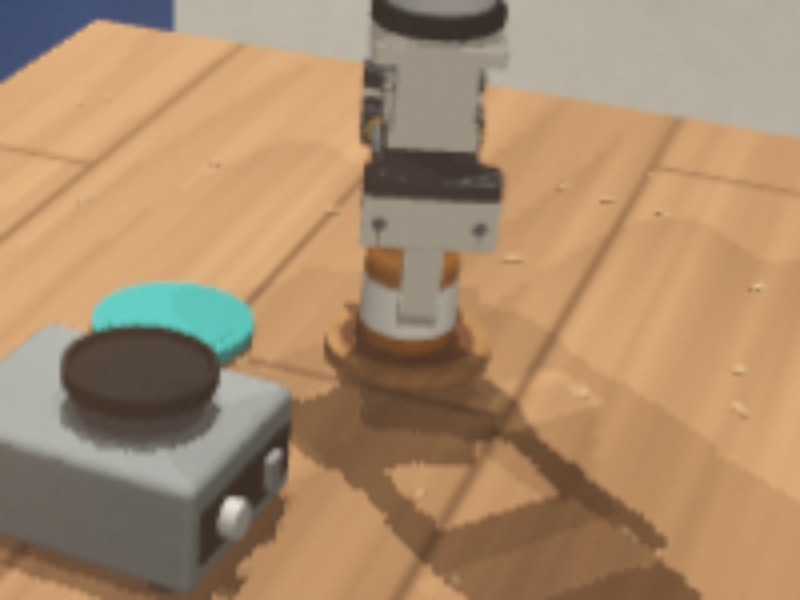

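The jar stands on the coaster at about (408,335) with the jaws open. Withdrawing straight up, then back towards the start for a clear view.

```bash
python3 -m crank '{"claw":[1,1,1,1,1,1,1,1],"delta_pos":[[0,0,-0.2],[0,0,-0.8],[0,0,-1.7],[0,0,-2.7],[0,0,-3.8],[0,0,-4.9],[0,0,-5.9],[0,0,-6.5]],"roll":[0,0,0,0,0,0,0,0]}'
python3 -m crank '{"claw":[1,1,1,1,1,1,1,1],"delta_pos":[[-0.5,0,0],[-1.5,0.1,0],[-2.5,0.2,0],[-3.5,0.4,0],[-4.6,0.6,0],[-5.6,0.9,0],[-6.3,1.1,0],[-6.8,1.2,0]],"roll":[0,0,0,0,0,0,0,0]}'
python3 - <<'E'
from h import *
c=cam('top'); cv2.imwrite('pics/t9.png',c['color'])
s=cam('side'); cv2.imwrite('pics/s9.png',s['color'])
E
```

```text
time: 18.65
tool_pos: [0.5086, -0.2767, 0.2104]
tool_rot: [3.138, -0.003, 0.333]
contact_force: [0.7, 0.6, 0.3]
opening: 0.0917
time: 19.32
tool_pos: [0.3544, -0.3607, 0.2058]
tool_rot: [-3.14, 0.001, 0.331]
contact_force: [-0.6, -0.2, 0.1]
opening: 0.0919
```

View pics/t9.png

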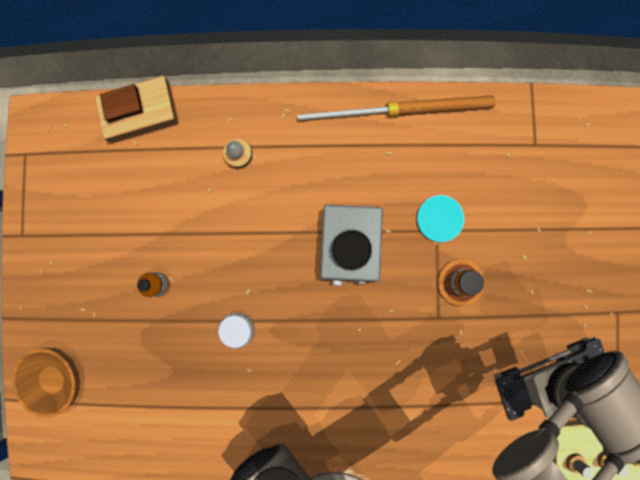

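View pics/s9.png

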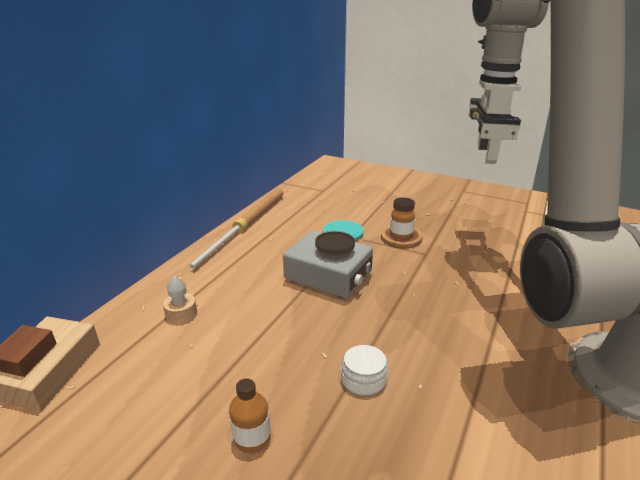

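Top view: the jar's cap is at about (469,283) over the coaster at (461,282), and the bystanders are at unchanged pixels. Side view: the jar is upright at (402,220) and the cup is up. One numeric check before handing in.

```bash
python3 - <<'E'
from h import *
c=cam('top'); im=c['color']
m=((im.max(2)<85)&(cv2.cvtColor(im,cv2.COLOR_BGR2HSV)[...,1]<110)).astype('uint8'); w=np.zeros_like(m); w[262:305,452:492]=m[262:305,452:492]
k=max(cv2.findContours(w,0,1)[0],key=cv2.contourArea); e=cv2.fitEllipse(cv2.convexHull(k)); p=onz(c,*e[0],.097)
print(e,p,'off mm',(p[:2]-[.507,-.2752])*1e3)
a=cv2.imread('pics/top0.png').astype(int); d=np.abs(a-im).max(2)
for n,(u,v) in dict(bottle=(152,284),tin=(235,331),centre=(237,153)).items(): print(n,'diff px',int((d[v-22:v+22,u-22:u+22]>40).sum()))
print(robot.observe()['qvel'].round(3))
robot.hand_in()
E
```

```text
((470.2444152832031, 282.39324951171875), (23.393142700195312, 23.596416473388672), 144.72267150878906) [ 0.50906864 -0.27374708  0.097     ] off mm [2.06864338 1.45292152]
bottle diff px 0
tin diff px 0
centre diff px 0
[ 0.033  0.006 -0.015  0.009  0.005  0.011]
the job is handed in; nothing more can be done
```

I pressed the mixer cup down with the jar, stood the jar on the wooden coaster, let go and handed the job in at about 19.4 s of the 56 s allowed. The hand-in gives no verdict, so success rests on my own checks.

- **Press:** I gripped the jar at 40 N and held it upright in the cup. A steady 27–32 N, well above the 12 N needed, kept the cup at its stop for about 2.7 s. I had no direct reading of the cup's travel. I judged it fully down from the sharp force rise, about 10 mm of travel and the side view. The gripper stayed above the cup's rim.
- **Placing:** The last top view put the jar's cap about 2.5 mm from the coaster's centre (limit 22 mm). The side view showed the jar upright with the gripper clear of it, and the cup back up.
- **Other things:** The image patches around the tall bottle, tin and lathe centre were unchanged between the first and last top views.
- **Other readings:** The force showed about 8–9 N sideways during the press, but the jar stayed upright and did not slip in the grip. The two cameras' positions for the jar, cup and coaster differed by up to 2 mm, which is within the stated calibration. The arm was still settling very slightly at hand-in, at up to 0.03 rad/s, clear of everything.

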